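# Feel out and mark the tight spot in a mandoline's slide

### The arm

A 6-joint arm with a two-finger parallel gripper is mounted at the origin on a cart in front of the work surface, level with it; the furniture and walls round the work are solid. World frame = base frame: x ahead of the robot, y to its left, z up, the work surface at z = 0. Lengths are in m, angles in rad, forces in N, time in s.
With the tool pointing down it reaches from about 0.225 to 0.875 m from the base axis. Payload 3.4 kg.
Tool frame: the origin (TCP) lies on the centre line of the jaws, within the pads' length; the fingertips stand 11 mm ahead of it and the grasp point (between the pads) lies 8 mm behind it; z points along the fingers, y is the line along which they close (so a half turn about z gives the same grasp; the last joint's range is limited). The gripper opens to 85 mm and grips with 20 to 120 N. Pads are 22 mm wide; open, the fingers measure 114 mm over their backs; the gripper's body (76 mm by 85 mm) begins 54 mm behind the grasp point. The pads swing forward as they close: fully open they stand 13 mm farther back than shut.
Start: joints at [1.195, 0.276, 1.505, -0, 1.361, -0.121], TCP at [0.145, 0.556, 0.242] pointing down, gripper open.
Joint ranges: [-2.89, 2.89], [-0.75, 2.08], [0.22, 2.7], [-1.18, 4.32], [0.11, 2.71], [-2.7, 2.7]. Speed limits (rad/s): [2.57, 2.57, 3.14, 3.14, 3.14, 3.14].

### API

Orientations are given as a unit quaternion [w, x, y, z].
In Python, from rig import manip, eyes, job gives the robot as it stands.
- The arm moves only by the tool drive_tool, never from a script. Its argument "rows" is a list of rows, each a list of 3 entries, a list of its own where there are three numbers: the turn, a rotation vector about the world's x, y, z in rad, then the shift along the world's x, y, z in cm, then the finger opening in cm, from 0 to 8.54. A call has 1 to 8 rows; each row shifts and turns the commanded pose from where the row before left it; what a row does not reach is not made up. A row lasts 1/8 s, in which the tool goes at most 62.5 mm and 10.7 degrees, less where a joint would pass 70% of its speed; a pose out of reach is approached as far as the arm can. A call is refused whole if a number of a shift passes 6.25 or a number of a turn 0.188, either way. A call with a gripper value outside its range is refused whole. The fingers move at their own pace and stop on an object; "force" is the grip in N (left out, the last holds). Time passes only in rows, so rows that do not move let the fingers close. It gives the time, the measured TCP pose, the force, the opening and the grip force at its end, in the units of the state.
- manip.get_state(): the state, without advancing time (a new reading comes with each control period).
- eyes.get_image(name): name is "side" or "top" or "wrist"; returns the picture (420x560x3 uint8, red, green, blue); there is no depth.
- eyes.get_calibration(name): a dict with "camera_matrix" (3x3 intrinsics, pixels), "view" (4x4, takes a point from world to camera coordinates). Camera axes: x right, y up, looking along -z (the intrinsics and any distortion apply to the point x, -y, -z); pixel columns grow to the right and rows downward; lengths in m; the calibration is good to about 2 mm. A picture is of the moment at which its call begins: read the wrist's pose just before it. get_calibration takes no time and is no camera call; for the wrist camera it gives the pose at the moment of the call.
- job.sign_off(): hands the job in; it is judged then, once.
The state is a dict: "clock": time; "qpos": joint angles; "qd": joint speeds; "effort": joint torques, N m; "position": TCP position; "ee_rot": TCP orientation; "contact_force": force on the tool from outside, world axes, zero at the start; "moment": the same for the moment, N m; "width": finger opening in m; "gripper_force": force on a finger pad.
Only numpy, scipy, OpenCV 4.12 (cv2) and the standard library are available. Lean on these libraries where they do the work, as an engineer would, in place of code of your own. Each camera call takes 0.05 s, during which the arm holds its last target. There are 200 camera calls.

### The job

The food holder of the mandoline slicer drags at one tight spot somewhere along its slide. Take the holder by its knob and stroke it slowly through its full travel to feel for the spot: first until it presses lightly on the rubber buffer at the loop-handle end, then all the way until it presses lightly on the buffer at the other end, without ramming either buffer. Then bring the holder back, leave it standing on the middle of the tight spot, where it drags most, and let go, leaving the food, the mug and the rest alone.

Things in the scene. Friction and masses are not known exactly. Their poses are not given: they have to be found in the camera images.
- mandoline: The mandoline, a flat white and steel slicer held fast to the worktop by suction feet: bed 132 mm wide (its x), 376 mm long (its y); a black loop handle reaches to 248 mm at its -y end. Origin on the worktop under the centre of the bed, z up. The food holder slides along its y. White end bars across both ends are 70 mm high.
- holder: The food holder, a white plate 138 x 90 x 10 mm (underside 52 mm over the worktop) with a low hat and a black knob; it moves only along the mandoline's y and stays where left. Origin on the worktop under its centre, axes as the mandoline's; its y there is 0 in mid-travel, about -110 or +110 mm when it meets a buffer. It runs with about 1.5 N of drag, save at the tight spot.
- knob (a point): Grip point of the holder's upright round black knob, on its axis, 100 mm over the worktop: knob 30 mm in diameter, from 74 mm to 122 mm over the worktop, above a hat 80 mm in diameter that is 74 mm high. It lies above the holder's origin.
- strip: Thin aluminium running strip, 9 x 330 mm, on the mandoline's +x side rail under the holder's edge; same origin and axes as the mandoline. The tight spot hides in it, unseen: with the holder within about 12 mm of it (holder y between -70 and +70 mm, new each time), a hidden sprung shoe presses on the strip with up to 11 N and drag rises smoothly by up to 8 N, alike both ways.
- buffer_handle (a joint): Compression (m) of the rubber buffer bar on the end bar at the loop-handle (-y) end: 0 when free, grows as the holder presses on it, 2.5 N per mm; it is rammed at 7 mm. Its free face is 155 mm from the middle of the bed and 58 mm over the worktop.
- buffer_far (a joint): The same for the buffer at the other (+y) end.
- tomato: A red tomato, 65 mm wide and 71 mm high, loose in front of the mandoline; origin at its underside. Leave it alone.
- onion: A red onion, 72 mm wide and 79 mm high, loose in front of the mandoline; origin at its underside. Leave it alone.
- lemon: A lemon, 77 x 52 x 53 mm, loose to the left of the mandoline; origin at its underside. Leave it alone.
- mug: A speckled white mug, 83 x 120 x 96 mm, to the right; origin at the centre of its underside. Leave it alone.

How it is judged:
By the outcome, as a careful person would: the job done as asked, in the order asked, and still so for the second after the job is handed in, with the robot touching nothing.
It also fails if it takes over 61 s, if anything falls off the work surface, if the arm or the gripper's body presses on something with over 40 N, if the wrist force passes 120 N, or if a joint passes its speed limit or range.

## Working session

There is one attempt and no reset: what is moved stays moved. The work goes in short steps, Python scripts to look and compute and a tool call to move; the robot and the scene stay as the last step left them, time stands still between calls to the robot, and variables do not carry over. Pictures are saved under pics/ and viewed, at most 10 in all, crops included, and the job is handed in when it is done.

Besides the shell and the picture viewer there is one more tool, called after "Call:" as a command line: name --argument value ..., lists and objects as JSON in quotes. drive_tool: Moves the arm, as the interface text tells. Its arguments: {"type":"object","properties":{"rows":{"type":"array"},"force":{"type":"number"}},"required":["rows"]}

```bash
mkdir -p pics
cat > h.py <<'E'
import numpy as np, cv2
from rig import manip, eyes, job
def snap(n,f):
    im=eyes.get_image(n); cv2.imwrite('pics/'+f,cv2.cvtColor(im,cv2.COLOR_RGB2BGR)); return im
def ray(n,u,v,z):
    c=eyes.get_calibration(n);K=np.array(c['camera_matrix']);V=np.array(c['view'])
    d=np.linalg.inv(K)@[u,v,1]; d=np.array([d[0],-d[1],-d[2]])
    R=V[:3,:3];o=-R.T@V[:3,3];d=R.T@d
    return o+d*(z-o[2])/d[2]
E
python3 - <<'E'
from h import *
snap('top','t1.png');snap('side','s1.png')
s=manip.get_state();print({k:np.round(v,3) for k,v in s.items()})
E
```

```text
{'clock': np.float64(0.1), 'qpos': array([ 1.195,  0.277,  1.506,  0.   ,  1.361, -0.121]), 'qd': array([-0.001,  0.   , -0.002,  0.001,  0.   , -0.001]), 'effort': array([ 1.000e-03, -4.177e+01, -2.464e+01, -0.000e+00,  6.000e-03,
       -0.000e+00]), 'position': array([0.145, 0.556, 0.242]), 'ee_rot': array([-0.   ,  0.127,  0.992, -0.001]), 'contact_force': array([-0.241,  0.001, -0.102]), 'moment': array([ 0.01 , -0.01 ,  0.023]), 'gripper_force': np.float64(0.0), 'width': np.float64(0.086)}
```

View pics/t1.png

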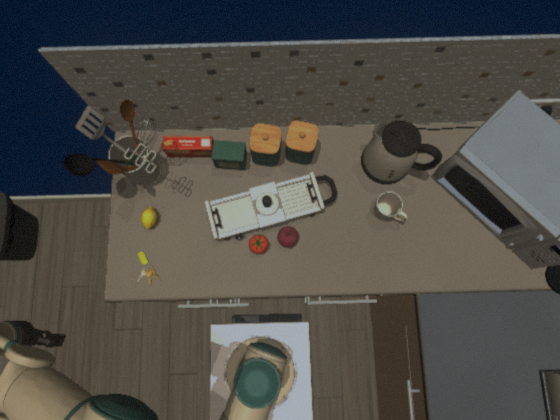

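View pics/s1.png

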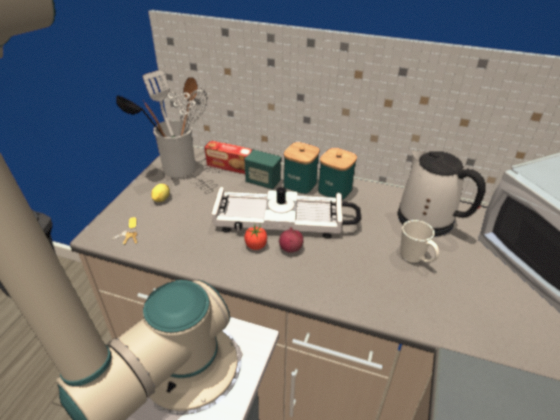

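The top view shows the mandoline with its loop handle at upper right (~330,190) and the knob at about (267,201). The tomato is at (259,244) and the onion at (288,237). I'll enlarge this part.

Run:
```python
import cv2
a=cv2.imread('pics/t1.png')[165:265,195:350];cv2.imwrite('pics/t1c.png',cv2.resize(a,None,fx=5,fy=5,interpolation=cv2.INTER_CUBIC))
a=cv2.imread('pics/s1.png')[170:260,200:370];cv2.imwrite('pics/s1c.png',cv2.resize(a,None,fx=4,fy=4,interpolation=cv2.INTER_CUBIC))
```

```text
(no output)
```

View pics/t1c.png

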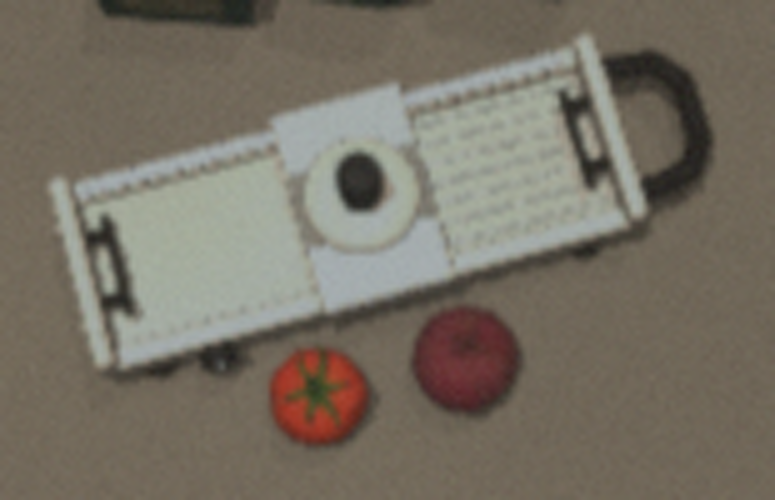

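View pics/s1c.png

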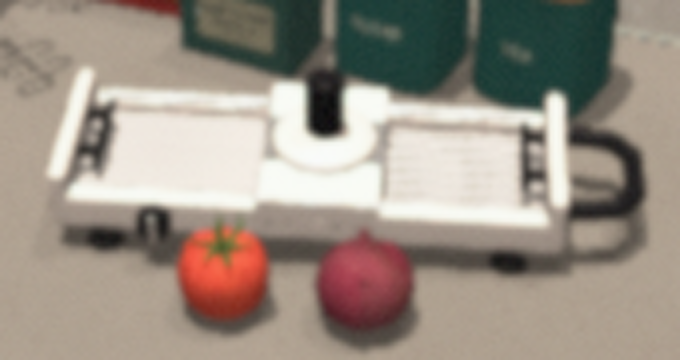

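In the top crop, the left bar runs (60,182)-(103,366), the right bar runs (586,40)-(638,216), and the hat centre is at about (363,195). In the side crop, the knob spans rows 70-132 at column 325.

Run:
```python
from h import *
f=lambda x,y,z:ray('top',(x+.5)/5-.5+195,(y+.5)/5-.5+165,z)
L=[f(60,182,.07),f(103,366,.07)];R=[f(586,40,.07),f(638,216,.07)]
l=sum(L)/2;r=sum(R)/2;print(L,R,l,r,(l+r)/2,np.linalg.norm(l-r),'yaw +y',np.degrees(np.arctan2(*(l-r)[1::-1])))
print('hat',f(363,195,.074),'knobtop',f(357,170,.122))
g=lambda x,y,z:ray('side',(x+.5)/4-.5+200,(y+.5)/4-.5+170,z)
print('side hat',g(325,137,.074),'knob top',g(325,76,.122), 'bars',(g(86,75,.07)+g(56,176,.07))/2,(g(553,97,.07)+g(559,205,.07))/2)
print('foods',f(320,395,.035),f(466,360,.04))
s=manip.get_state();print(s['ee_rot'])
```

```text
[array([0.5427354 , 0.16105272, 0.07      ]), array([0.41917466, 0.13184752, 0.07      ])] [array([ 0.63172025, -0.18956769,  0.07      ]), array([ 0.50969682, -0.2182006 ,  0.07      ])] [0.48095503 0.14645012 0.07      ] [ 0.57070853 -0.20388415  0.07      ] [ 0.52583178 -0.02871701  0.07      ] 0.36164871226585654 yaw +y 104.3697629424658
hat [ 0.52761604 -0.03831918  0.074     ] knobtop [ 0.53163962 -0.03573771  0.122     ]
side hat [ 0.52082289 -0.03924299  0.074     ] knob top [ 0.53063266 -0.03533868  0.122     ] bars [0.47741558 0.1456644  0.07      ] [ 0.56891617 -0.20211354  0.07      ]
foods [ 0.40216434 -0.00638736  0.035     ] [ 0.42219096 -0.10333303  0.04      ]
[-2.13179624e-04  1.27050468e-01  9.91895904e-01 -8.05315825e-04]
```

Call:
drive_tool --rows '[[[0,0,0.032],[2.4,-3.7,0],8.5],[[0,0,0.032],[2.4,-3.7,0],8.5],[[0,0,0.032],[2.4,-3.7,0],8.5],[[0,0,0.032],[2.4,-3.7,0],8.5],[[0,0,0.032],[2.4,-3.7,0],8.5],[[0,0,0.032],[2.4,-3.7,0],8.5],[[0,0,0.032],[2.4,-3.7,0],8.5],[[0,0,0.032],[2.4,-3.7,0],8.5]]' --force 40

```text
clock: 1.1
position: [0.3373, 0.2591, 0.2421]
ee_rot: [-0.0, -0.001, 1.0, -0.0]
contact_force: [1.3, 0.3, -0.5]
width: 0.0848
gripper_force: 0.0
```

Call:
drive_tool --rows '[[[0,0,0.032],[2.4,-3.7,0],8.5],[[0,0,0.032],[2.4,-3.7,0],8.5],[[0,0,0.032],[2.4,-3.7,0],8.5],[[0,0,0.032],[2.4,-3.7,0],8.5],[[0,0,0.032],[2.4,-3.7,0],8.5],[[0,0,0.032],[2.4,-3.7,0],8.5],[[0,0,0.032],[2.4,-3.7,0],8.5],[[0,0,0],[0,0,0],8.5]]'

```text
clock: 2.1
position: [0.5063, -0.0009, 0.2416]
ee_rot: [-0.0, -0.111, 0.994, -0.0]
contact_force: [0.2, 0.3, -1.2]
width: 0.085
gripper_force: 0.0
```

Run:
```python
from h import *
from scipy.spatial.transform import Rotation as Ro
snap('wrist','w1.png')
s=manip.get_state();w=s['ee_rot'];M=Ro.from_quat([w[1],w[2],w[3],w[0]]).as_matrix()
print(s['clock'],s['position'],s['qpos'],s['contact_force'],'\n',M.round(3),np.degrees(np.arctan2(M[1,1],M[0,1])))
c=eyes.get_calibration('wrist');K=c['camera_matrix'];V=c['view']
for z,p in((.122,(.5272,-.0372)),(.122,(.53,-.036)),(.074,(.5272,-.0372))):
    q=V@np.array([*p,z,1]);q=K@[q[0],-q[1],-q[2]];print(q/q[2])
```

```text
2.15 [0.50504415 0.000595   0.24161718] [-1.36985233e-01  1.71632576e-01  1.64770707e+00  4.57564647e-04
  1.32400090e+00 -1.93042515e+00] [-0.13087389 -0.11485449  0.255594  ] 
 [[-0.975 -0.221 -0.002]
 [-0.221  0.975  0.001]
 [ 0.001  0.001 -1.   ]] 102.75006767413605
[233.15776959 222.61119878   1.        ]
[233.96725914 226.01752372   1.        ]
[240.6201729  207.77518666   1.        ]
```

View pics/w1.png

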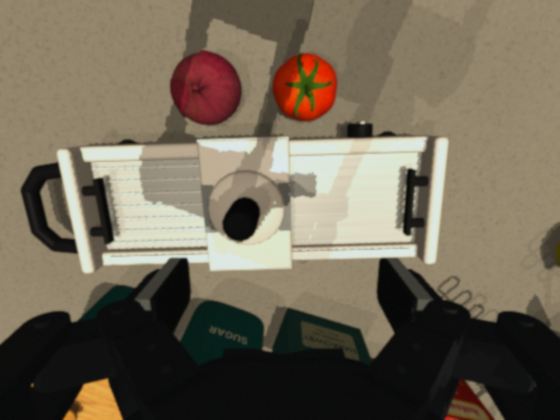

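The wrist view shows bars at (64,151)-(87,270) and (441,140)-(430,262). The hat circle is at about (246,208), and the knob blob runs from (222,197) to (260,242), with its top at about (240,222).

Run:
```python
from h import *
f=lambda *a:ray('wrist',*a)
l=(f(441,140,.07)+f(430,262,.07))/2;r=(f(64,151,.07)+f(87,270,.07))/2
print(l,r,(l+r)/2,np.linalg.norm(l-r),np.degrees(np.arctan2(*(l-r)[1::-1])))
print('hat',f(246,208,.074),'knob',f(240,222,.122))
a=cv2.imread('pics/w1.png')[130:290,170:320];cv2.imwrite('pics/w1c.png',cv2.resize(a,None,fx=3.7,fy=3.7,interpolation=cv2.INTER_CUBIC))
```

```text
[0.4821754  0.15037668 0.07      ] [ 0.57052907 -0.19700285  0.07      ] [ 0.52635223 -0.02331308  0.07      ] 0.3584395420482154 104.27021875459202
hat [ 0.52626012 -0.03199814  0.074     ] knob [ 0.52541365 -0.03171907  0.122     ]
```

View pics/w1c.png

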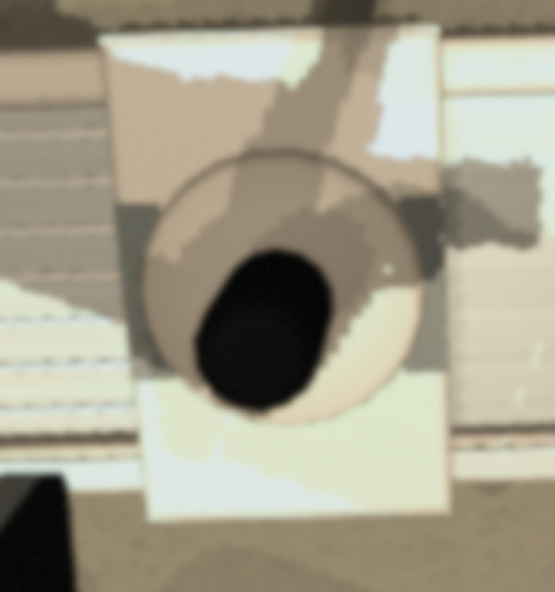

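Call:
drive_tool --rows '[[[0,0,0.028],[1.2,-1.8,0],8.5],[[0,0,0],[1.1,-1.75,0],8.5],[[0,0,0],[0,0,0],8.5],[[0,0,0],[0,0,-3.5],8.5],[[0,0,0],[0,0,-4.0],8.5],[[0,0,0],[0,0,-3.0],8.5],[[0,0,0],[0,0,-2.5],8.5],[[0,0,0],[0,0,0],8.5]]'

```text
clock: 3.15
position: [0.5258, -0.0329, 0.1107]
ee_rot: [-0.002, -0.126, 0.992, 0.001]
contact_force: [0.4, 0.3, -0.7]
width: 0.0847
gripper_force: 0.0
```

Call:
drive_tool --rows '[[[0,0,0],[0.2,-0.1,-1.0],8.5],[[0,0,0],[0,-0.1,-0.7],8.5],[[0,0,0],[0,0,0],8.5],[[0,0,0],[0,0,0],2.4],[[0,0,0],[0,0,0],2.4],[[0,0,0],[0,0,0],2.4],[[0,0,0],[0,0,0],2.4],[[0,0,0],[0,0,0],2.4]]' --force 40

```text
clock: 4.15
position: [0.53, -0.036, 0.0957]
ee_rot: [0.0, -0.126, 0.992, 0.0]
contact_force: [-2.3, 0.4, 3.8]
width: 0.0289
gripper_force: 39.5
```

Call:
drive_tool --rows '[[[0,0,0],[0,0,0],2.4],[[0,0,0],[0,0,0],2.4],[[0,0,0],[0,0,0],2.4]]'

```text
clock: 4.53
position: [0.5301, -0.036, 0.0957]
ee_rot: [0.0, -0.126, 0.992, 0.0]
contact_force: [-0.8, 1.0, 5.5]
width: 0.0289
gripper_force: 39.6
```

```bash
cat > r.py <<'E'
from h import *
s=manip.get_state();p=s['position'];uy=np.array([-.2475,.9689,0]);ux=np.array([.9689,.2475,0])
print(s['clock'],p.round(4),'y',p@uy,'x',p@ux,'F',s['contact_force'].round(2),'Fy',s['contact_force']@uy,'Fx',s['contact_force']@ux,s['width'],s['gripper_force'])
E
python3 r.py
```

```text
4.525 [ 0.5301 -0.036   0.0957] y -0.16604714502843632 x 0.5046763935022087 F [-0.83  0.95  5.52] Fy 1.128945321137769 Fx -0.5692878592386779 0.028868457888585154 39.618548937141895
```

Call:
drive_tool --rows '[[[0,0,0],[0.062,-0.242,0],2.4],[[0,0,0],[0.062,-0.242,0],2.4],[[0,0,0],[0.062,-0.242,0],2.4],[[0,0,0],[0.062,-0.242,0],2.4]]'

```text
clock: 5.03
position: [0.5325, -0.0455, 0.0957]
ee_rot: [0.0, -0.126, 0.992, 0.0]
contact_force: [-1.6, 1.7, 6.3]
width: 0.0285
gripper_force: 39.7
```

Call:
drive_tool --rows '[[[0,0,0],[0.062,-0.242,0],2.4],[[0,0,0],[0.062,-0.242,0],2.4],[[0,0,0],[0.062,-0.242,0],2.4]]'

```text
clock: 5.4
position: [0.5344, -0.0528, 0.0957]
ee_rot: [0.0, -0.126, 0.992, 0.0]
contact_force: [-1.3, 1.1, 5.4]
width: 0.0291
gripper_force: 39.7
```

Call:
drive_tool --rows '[[[0,0,0],[0.062,-0.242,0],2.4],[[0,0,0],[0.062,-0.242,0],2.4],[[0,0,0],[0.062,-0.242,0],2.4]]'

```text
clock: 5.78
position: [0.5363, -0.0601, 0.0958]
ee_rot: [0.0, -0.126, 0.992, 0.0]
contact_force: [-1.2, 0.9, 5.4]
width: 0.0285
gripper_force: 39.7
```

```bash
python3 r.py
```

```text
5.775 [ 0.5363 -0.0601  0.0958] y -0.1909071305706232 x 0.5047161225876171 F [-1.22  0.93  5.43] Fy 1.2006976347546385 Fx -0.9558075462255234 0.028532387202444873 39.693292966112494
```

Call:
drive_tool --rows '[[[0,0,0],[0.062,-0.242,0],2.4],[[0,0,0],[0.062,-0.242,0],2.4],[[0,0,0],[0.062,-0.242,0],2.4]]'

```text
clock: 6.15
position: [0.5381, -0.0673, 0.0957]
ee_rot: [0.0, -0.126, 0.992, 0.0]
contact_force: [-1.2, 1.6, 5.6]
width: 0.0289
gripper_force: 39.7
```

Call:
drive_tool --rows '[[[0,0,0],[0.062,-0.242,0],2.4],[[0,0,0],[0.062,-0.242,0],2.4],[[0,0,0],[0.062,-0.242,0],2.4]]'

```text
clock: 6.52
position: [0.54, -0.0746, 0.0957]
ee_rot: [0.0, -0.126, 0.992, 0.0]
contact_force: [-1.3, 2.8, 5.8]
width: 0.0291
gripper_force: 39.7
```

Call:
drive_tool --rows '[[[0,0,0],[0.062,-0.242,0],2.4],[[0,0,0],[0.062,-0.242,0],2.4],[[0,0,0],[0.062,-0.242,0],2.4]]'

```text
clock: 6.9
position: [0.5418, -0.0818, 0.0957]
ee_rot: [0.0, -0.126, 0.992, 0.0]
contact_force: [-2.1, 2.1, 5.8]
width: 0.029
gripper_force: 39.7
```

Call:
drive_tool --rows '[[[0,0,0],[0.062,-0.242,0],2.4],[[0,0,0],[0.062,-0.242,0],2.4],[[0,0,0],[0.062,-0.242,0],2.4]]'

```text
clock: 7.28
position: [0.5437, -0.0891, 0.0957]
ee_rot: [0.0, -0.126, 0.992, 0.0]
contact_force: [-1.7, 0.5, 5.1]
width: 0.029
gripper_force: 39.7
```

Call:
drive_tool --rows '[[[0,0,0],[0.062,-0.242,0],2.4],[[0,0,0],[0.062,-0.242,0],2.4],[[0,0,0],[0.062,-0.242,0],2.4]]'

```text
clock: 7.65
position: [0.5456, -0.0964, 0.0957]
ee_rot: [0.0, -0.126, 0.992, 0.0]
contact_force: [-0.7, 0.2, 5.2]
width: 0.0294
gripper_force: 39.7
```

Call:
drive_tool --rows '[[[0,0,0],[0.062,-0.242,0],2.4],[[0,0,0],[0.062,-0.242,0],2.4],[[0,0,0],[0.062,-0.242,0],2.4]]'

```text
clock: 8.02
position: [0.5474, -0.1036, 0.0957]
ee_rot: [0.0, -0.126, 0.992, 0.0]
contact_force: [-0.8, 1.6, 5.4]
width: 0.0291
gripper_force: 39.7
```

Call:
drive_tool --rows '[[[0,0,0],[0.062,-0.242,0],2.4],[[0,0,0],[0.062,-0.242,0],2.4],[[0,0,0],[0.062,-0.242,0],2.4]]'

```text
clock: 8.4
position: [0.5493, -0.1109, 0.0957]
ee_rot: [0.0, -0.126, 0.992, 0.0]
contact_force: [-1.2, 1.3, 5.1]
width: 0.0291
gripper_force: 39.7
```

```bash
python3 r.py
```

```text
8.4 [ 0.5493 -0.1109  0.0957] y -0.24338148496808032 x 0.5047454257621838 F [-1.23  1.26  5.06] Fy 1.5221410633638148 Fx -0.8850450694348106 0.029140208034762426 39.68893873505294
```

Call:
drive_tool --rows '[[[0,0,0],[0.062,-0.242,0],2.4],[[0,0,0],[0.062,-0.242,0],2.4],[[0,0,0],[0.062,-0.242,0],2.4],[[0,0,0],[0.062,-0.242,0],2.4],[[0,0,0],[0.062,-0.242,0],2.4],[[0,0,0],[0.062,-0.242,0],2.4]]'

```text
clock: 9.15
position: [0.553, -0.1254, 0.0957]
ee_rot: [0.0, -0.126, 0.992, 0.0]
contact_force: [-0.5, 1.5, 6.8]
width: 0.0289
gripper_force: 39.7
```

Call:
drive_tool --rows '[[[0,0,0],[0.025,-0.097,0],2.4],[[0,0,0],[0.025,-0.097,0],2.4]]'

```text
clock: 9.4
position: [0.5535, -0.1273, 0.0957]
ee_rot: [0.0, -0.126, 0.992, 0.0]
contact_force: [-1.2, 1.8, 5.4]
width: 0.0289
gripper_force: 39.7
```

Call:
drive_tool --rows '[[[0,0,0],[0.025,-0.097,0],2.4],[[0,0,0],[0.025,-0.097,0],2.4]]'

```text
clock: 9.65
position: [0.554, -0.1293, 0.0958]
ee_rot: [0.0, -0.126, 0.992, 0.0]
contact_force: [-0.6, 1.0, 5.7]
width: 0.0289
gripper_force: 39.7
```

Call:
drive_tool --rows '[[[0,0,0],[0.025,-0.097,0],2.4],[[0,0,0],[0.025,-0.097,0],2.4]]'

```text
clock: 9.9
position: [0.5545, -0.1312, 0.0957]
ee_rot: [0.0, -0.126, 0.992, 0.0]
contact_force: [-1.1, 1.1, 5.5]
width: 0.0288
gripper_force: 39.7
```

Call:
drive_tool --rows '[[[0,0,0],[0.025,-0.097,0],2.4]]'

```text
clock: 10.02
position: [0.5548, -0.1322, 0.0957]
ee_rot: [0.0, -0.126, 0.992, 0.0]
contact_force: [-0.4, 1.8, 5.5]
width: 0.0292
gripper_force: 39.7
```

Call:
drive_tool --rows '[[[0,0,0],[0.025,-0.097,0],2.4],[[0,0,0],[0.025,-0.097,0],2.4]]'

```text
clock: 10.28
position: [0.5552, -0.1336, 0.0958]
ee_rot: [0.0, -0.126, 0.992, 0.001]
contact_force: [-1.7, 3.4, 6.5]
width: 0.0289
gripper_force: 39.8
```

Call:
drive_tool --rows '[[[0,0,0],[0.025,-0.097,0],2.4]]'

```text
clock: 10.4
position: [0.5552, -0.1341, 0.0957]
ee_rot: [0.0, -0.126, 0.992, 0.001]
contact_force: [-1.8, 4.0, 6.7]
width: 0.0289
gripper_force: 39.8
```

Call:
drive_tool --rows '[[[0,0,0],[0.025,-0.097,0],2.4],[[0,0,0],[0,0,0],2.4]]'

```text
clock: 10.65
position: [0.5554, -0.1346, 0.0957]
ee_rot: [-0.0, -0.126, 0.992, 0.001]
contact_force: [-1.2, 5.3, 6.3]
width: 0.0287
gripper_force: 39.9
```

```bash
python3 r.py
```

```text
10.65 [ 0.5554 -0.1346  0.0957] y -0.26789943996717036 x 0.5047806200319658 F [-1.16  5.25  6.28] Fy 5.377392607494214 Fx 0.17858828391328974 0.028663320945740842 39.86675150692463
```

Call:
drive_tool --rows '[[[0,0,0],[0.025,-0.097,0],2.4],[[0,0,0],[0,0,0],2.4]]'

```text
clock: 10.9
position: [0.5555, -0.1351, 0.0957]
ee_rot: [-0.0, -0.126, 0.992, 0.002]
contact_force: [-1.6, 6.4, 7.3]
width: 0.029
gripper_force: 40.0
```

Call:
drive_tool --rows '[[[0,0,0],[-0.062,0.242,0],2.4],[[0,0,0],[-0.062,0.242,0],2.4],[[0,0,0],[-0.074,0.29,0],2.4],[[0,0,0],[-0.074,0.29,0],2.4],[[0,0,0],[-0.074,0.29,0],2.4],[[0,0,0],[-0.074,0.29,0],2.4],[[0,0,0],[-0.074,0.29,0],2.4],[[0,0,0],[-0.074,0.29,0],2.4]]'

```text
clock: 11.9
position: [0.5506, -0.1157, 0.0957]
ee_rot: [0.0, -0.126, 0.992, -0.001]
contact_force: [-1.9, -2.9, 5.8]
width: 0.0289
gripper_force: 39.7
```

Call:
drive_tool --rows '[[[0,0,0],[-0.074,0.29,0],2.4],[[0,0,0],[-0.074,0.29,0],2.4],[[0,0,0],[-0.074,0.29,0],2.4],[[0,0,0],[-0.074,0.29,0],2.4]]'

```text
clock: 12.4
position: [0.5476, -0.104, 0.0958]
ee_rot: [0.0, -0.126, 0.992, -0.001]
contact_force: [-1.2, -2.3, 5.6]
width: 0.0291
gripper_force: 39.7
```

Call:
drive_tool --rows '[[[0,0,0],[-0.074,0.29,0],2.4],[[0,0,0],[-0.074,0.29,0],2.4],[[0,0,0],[-0.074,0.29,0],2.4],[[0,0,0],[-0.074,0.29,0],2.4]]'

```text
clock: 12.9
position: [0.5446, -0.0924, 0.0957]
ee_rot: [0.0, -0.126, 0.992, -0.001]
contact_force: [-0.3, -2.0, 6.7]
width: 0.0291
gripper_force: 39.7
```

Call:
drive_tool --rows '[[[0,0,0],[-0.074,0.29,0],2.4],[[0,0,0],[-0.074,0.29,0],2.4],[[0,0,0],[-0.074,0.29,0],2.4],[[0,0,0],[-0.074,0.29,0],2.4]]'

```text
clock: 13.4
position: [0.5416, -0.0808, 0.0957]
ee_rot: [0.0, -0.126, 0.992, -0.001]
contact_force: [-0.7, -2.1, 4.9]
width: 0.0287
gripper_force: 39.7
```

Call:
drive_tool --rows '[[[0,0,0],[-0.074,0.29,0],2.4],[[0,0,0],[-0.074,0.29,0],2.4],[[0,0,0],[-0.074,0.29,0],2.4],[[0,0,0],[-0.074,0.29,0],2.4]]'

```text
clock: 13.9
position: [0.5386, -0.0692, 0.0957]
ee_rot: [0.0, -0.126, 0.992, -0.001]
contact_force: [-1.4, -2.4, 6.1]
width: 0.029
gripper_force: 39.7
```

Call:
drive_tool --rows '[[[0,0,0],[-0.074,0.29,0],2.4],[[0,0,0],[-0.074,0.29,0],2.4],[[0,0,0],[-0.074,0.29,0],2.4],[[0,0,0],[-0.074,0.29,0],2.4]]'

```text
clock: 14.4
position: [0.5356, -0.0576, 0.0957]
ee_rot: [0.0, -0.126, 0.992, -0.001]
contact_force: [-1.8, -2.6, 4.9]
width: 0.0291
gripper_force: 39.7
```

```bash
python3 r.py
```

```text
14.4 [ 0.5356 -0.0576  0.0957] y -0.18835210257677137 x 0.5047164853701368 F [-1.79 -2.58  4.86] Fy -2.0555450118965015 Fx -2.373838195860324 0.029099833084015446 39.736817576922476
```

Call:
drive_tool --rows '[[[0,0,0],[-0.062,0.242,0],2.4],[[0,0,0],[-0.062,0.242,0],2.4],[[0,0,0],[-0.062,0.242,0],2.4],[[0,0,0],[-0.062,0.242,0],2.4]]'

```text
clock: 14.9
position: [0.5331, -0.0479, 0.0957]
ee_rot: [0.0, -0.126, 0.992, -0.001]
contact_force: [-1.2, -1.9, 5.5]
width: 0.0292
gripper_force: 39.7
```

Call:
drive_tool --rows '[[[0,0,0],[-0.062,0.242,0],2.4],[[0,0,0],[-0.062,0.242,0],2.4]]'

```text
clock: 15.15
position: [0.5319, -0.043, 0.0957]
ee_rot: [0.0, -0.126, 0.992, -0.001]
contact_force: [-1.2, -1.6, 6.4]
width: 0.029
gripper_force: 39.7
```

Call:
drive_tool --rows '[[[0,0,0],[-0.062,0.242,0],2.4],[[0,0,0],[-0.062,0.242,0],2.4]]'

```text
clock: 15.4
position: [0.5307, -0.0382, 0.0957]
ee_rot: [0.0, -0.126, 0.992, -0.001]
contact_force: [-1.1, -1.5, 6.9]
width: 0.029
gripper_force: 39.7
```

Call:
drive_tool --rows '[[[0,0,0],[-0.062,0.242,0],2.4],[[0,0,0],[-0.062,0.242,0],2.4]]'

```text
clock: 15.65
position: [0.5294, -0.0333, 0.0957]
ee_rot: [0.0, -0.126, 0.992, -0.001]
contact_force: [-2.5, -2.4, 7.1]
width: 0.0288
gripper_force: 39.7
```

Call:
drive_tool --rows '[[[0,0,0],[-0.062,0.242,0],2.4],[[0,0,0],[-0.062,0.242,0],2.4]]'

```text
clock: 15.9
position: [0.5282, -0.0285, 0.0957]
ee_rot: [0.0, -0.126, 0.992, -0.001]
contact_force: [-1.5, -2.2, 5.7]
width: 0.029
gripper_force: 39.7
```

Call:
drive_tool --rows '[[[0,0,0],[-0.062,0.242,0],2.4],[[0,0,0],[-0.062,0.242,0],2.4]]'

```text
clock: 16.15
position: [0.5269, -0.0237, 0.0957]
ee_rot: [0.0, -0.126, 0.992, -0.001]
contact_force: [-0.0, -2.4, 5.4]
width: 0.0287
gripper_force: 39.8
```

Call:
drive_tool --rows '[[[0,0,0],[-0.062,0.242,0],2.4],[[0,0,0],[-0.062,0.242,0],2.4]]'

```text
clock: 16.4
position: [0.5259, -0.0198, 0.0957]
ee_rot: [0.0, -0.127, 0.992, -0.002]
contact_force: [-1.9, -5.9, 5.8]
width: 0.0291
gripper_force: 39.8
```

Call:
drive_tool --rows '[[[0,0,0],[-0.062,0.242,0],2.4],[[0,0,0],[-0.062,0.242,0],2.4]]'

```text
clock: 16.65
position: [0.5248, -0.0156, 0.0958]
ee_rot: [0.0, -0.127, 0.992, -0.002]
contact_force: [-0.8, -7.4, 5.8]
width: 0.0286
gripper_force: 39.9
```

Call:
drive_tool --rows '[[[0,0,0],[-0.062,0.242,0],2.4],[[0,0,0],[-0.062,0.242,0],2.4]]'

```text
clock: 16.9
position: [0.5236, -0.0107, 0.0958]
ee_rot: [0.0, -0.127, 0.992, -0.002]
contact_force: [-0.8, -6.4, 5.3]
width: 0.0289
gripper_force: 39.8
```

Call:
drive_tool --rows '[[[0,0,0],[-0.062,0.242,0],2.4],[[0,0,0],[-0.062,0.242,0],2.4]]'

```text
clock: 17.15
position: [0.5221, -0.0051, 0.0957]
ee_rot: [0.0, -0.126, 0.992, -0.001]
contact_force: [-1.5, -3.3, 6.1]
width: 0.0287
gripper_force: 39.8
```

```bash
python3 r.py
```

```text
17.15 [ 0.5221 -0.0051  0.0957] y -0.13413213642714003 x 0.5046252321259698 F [-1.48 -3.31  6.14] Fy -2.840476388981852 Fx -2.251659873059393 0.02873527949133019 39.7964697657153
```

Call:
drive_tool --rows '[[[0,0,0],[-0.062,0.242,0],2.4],[[0,0,0],[-0.062,0.242,0],2.4],[[0,0,0],[-0.062,0.242,0],2.4],[[0,0,0],[-0.062,0.242,0],2.4]]'

```text
clock: 17.65
position: [0.5194, 0.0054, 0.0957]
ee_rot: [0.0, -0.126, 0.992, -0.001]
contact_force: [-1.7, -2.1, 6.3]
width: 0.0291
gripper_force: 39.8
```

Call:
drive_tool --rows '[[[0,0,0],[-0.074,0.29,0],2.4],[[0,0,0],[-0.074,0.29,0],2.4],[[0,0,0],[-0.074,0.29,0],2.4],[[0,0,0],[-0.074,0.29,0],2.4],[[0,0,0],[-0.074,0.29,0],2.4],[[0,0,0],[-0.074,0.29,0],2.4],[[0,0,0],[-0.074,0.29,0],2.4],[[0,0,0],[-0.074,0.29,0],2.4]]'

```text
clock: 18.65
position: [0.5135, 0.0287, 0.0957]
ee_rot: [0.0, -0.126, 0.992, -0.0]
contact_force: [-0.9, -0.4, 6.0]
width: 0.0289
gripper_force: 39.8
```

Call:
drive_tool --rows '[[[0,0,0],[-0.074,0.29,0],2.4],[[0,0,0],[-0.074,0.29,0],2.4],[[0,0,0],[-0.074,0.29,0],2.4],[[0,0,0],[-0.074,0.29,0],2.4],[[0,0,0],[-0.074,0.29,0],2.4],[[0,0,0],[-0.074,0.29,0],2.4],[[0,0,0],[-0.074,0.29,0],2.4],[[0,0,0],[-0.074,0.29,0],2.4]]'

```text
clock: 19.65
position: [0.5075, 0.0519, 0.0957]
ee_rot: [0.0, -0.126, 0.992, -0.0]
contact_force: [-1.4, -2.3, 6.0]
width: 0.0291
gripper_force: 39.8
```

Call:
drive_tool --rows '[[[0,0,0],[-0.074,0.29,0],2.4],[[0,0,0],[-0.074,0.29,0],2.4],[[0,0,0],[-0.074,0.29,0],2.4],[[0,0,0],[-0.074,0.29,0],2.4],[[0,0,0],[-0.074,0.29,0],2.4]]'

```text
clock: 20.27
position: [0.5038, 0.0664, 0.0957]
ee_rot: [0.0, -0.126, 0.992, -0.0]
contact_force: [-1.8, -2.3, 6.0]
width: 0.0289
gripper_force: 39.8
```

```bash
python3 r.py
```

```text
20.275 [0.5038 0.0664 0.0957] y -0.060344247032386764 x 0.5045595353981497 F [-1.75 -2.29  6.04] Fy -1.7888879688307466 Fx -2.263795322057561 0.02893408047920482 39.826062018983066
```

14 mm to the expected contact. I'll approach it in smaller steps.

Call:
drive_tool --rows '[[[0,0,0],[-0.05,0.194,0],2.4],[[0,0,0],[-0.05,0.194,0],2.4],[[0,0,0],[-0.05,0.194,0],2.4],[[0,0,0],[-0.025,0.097,0],2.4],[[0,0,0],[-0.025,0.097,0],2.4]]'

```text
clock: 20.9
position: [0.5018, 0.0742, 0.0957]
ee_rot: [0.0, -0.126, 0.992, -0.0]
contact_force: [-1.0, -2.0, 6.3]
width: 0.029
gripper_force: 39.8
```

Call:
drive_tool --rows '[[[0,0,0],[-0.025,0.097,0],2.4],[[0,0,0],[-0.025,0.097,0],2.4],[[0,0,0],[-0.025,0.097,0],2.4]]'

```text
clock: 21.28
position: [0.501, 0.0771, 0.0957]
ee_rot: [0.0, -0.126, 0.992, -0.0]
contact_force: [-1.1, -2.3, 7.3]
width: 0.0289
gripper_force: 39.8
```

Call:
drive_tool --rows '[[[0,0,0],[-0.025,0.097,0],2.4],[[0,0,0],[-0.025,0.097,0],2.4],[[0,0,0],[-0.025,0.097,0],2.4],[[0,0,0],[0,0,0],2.4]]'

```text
clock: 21.78
position: [0.5003, 0.0801, 0.0957]
ee_rot: [0.0, -0.126, 0.992, -0.0]
contact_force: [-1.7, -1.6, 6.8]
width: 0.0289
gripper_force: 39.8
```

Call:
drive_tool --rows '[[[0,0,0],[-0.025,0.097,0],2.4],[[0,0,0],[-0.025,0.097,0],2.4],[[0,0,0],[-0.025,0.097,0],2.4],[[0,0,0],[0,0,0],2.4]]'

```text
clock: 22.28
position: [0.4998, 0.082, 0.0957]
ee_rot: [0.0, -0.127, 0.992, -0.001]
contact_force: [-0.2, -5.2, 7.5]
width: 0.0287
gripper_force: 39.8
```

Call:
drive_tool --rows '[[[0,0,0],[-0.025,0.097,0],2.4],[[0,0,0],[0,0,0],2.4]]'

```text
clock: 22.52
position: [0.4996, 0.0826, 0.0957]
ee_rot: [0.0, -0.127, 0.992, -0.002]
contact_force: [-0.3, -7.0, 6.0]
width: 0.029
gripper_force: 39.9
```

```bash
python3 r.py
```

```text
22.525 [0.4996 0.0826 0.0957] y -0.0436699085121767 x 0.5045311917934775 F [-0.29 -6.97  5.98] Fy -6.682037085109769 Fx -2.0113393080992608 0.028965170758748653 39.87758373375982
```

Call:
drive_tool --rows '[[[0,0,0],[0.062,-0.242,0],2.4],[[0,0,0],[0.062,-0.242,0],2.4],[[0,0,0],[0.074,-0.29,0],2.4],[[0,0,0],[0.074,-0.29,0],2.4],[[0,0,0],[0.074,-0.29,0],2.4],[[0,0,0],[0.074,-0.29,0],2.4],[[0,0,0],[0.074,-0.29,0],2.4],[[0,0,0],[0.074,-0.29,0],2.4]]'

```text
clock: 23.52
position: [0.5048, 0.0624, 0.0957]
ee_rot: [0.0, -0.126, 0.992, 0.0]
contact_force: [-2.6, 1.6, 7.3]
width: 0.0285
gripper_force: 39.9
```

Call:
drive_tool --rows '[[[0,0,0],[0.074,-0.29,0],2.4],[[0,0,0],[0.074,-0.29,0],2.4],[[0,0,0],[0.074,-0.29,0],2.4],[[0,0,0],[0.074,-0.29,0],2.4],[[0,0,0],[0.074,-0.29,0],2.4],[[0,0,0],[0.074,-0.29,0],2.4],[[0,0,0],[0.074,-0.29,0],2.4],[[0,0,0],[0.074,-0.29,0],2.4]]'

```text
clock: 24.52
position: [0.5107, 0.0392, 0.0957]
ee_rot: [0.0, -0.126, 0.992, 0.0]
contact_force: [-1.8, 1.6, 7.1]
width: 0.0288
gripper_force: 39.9
```

Call:
drive_tool --rows '[[[0,0,0],[0.074,-0.29,0],2.4],[[0,0,0],[0.074,-0.29,0],2.4],[[0,0,0],[0.074,-0.29,0],2.4],[[0,0,0],[0.074,-0.29,0],2.4],[[0,0,0],[0.074,-0.29,0],2.4],[[0,0,0],[0.074,-0.29,0],2.4],[[0,0,0],[0.074,-0.29,0],2.4],[[0,0,0],[0.074,-0.29,0],2.4]]'

```text
clock: 25.52
position: [0.5167, 0.016, 0.0957]
ee_rot: [0.0, -0.126, 0.992, 0.0]
contact_force: [-2.4, 1.3, 7.1]
width: 0.0293
gripper_force: 39.9
```

```bash
python3 r.py
```

```text
25.525 [0.5167 0.016  0.0957] y -0.11235043823083868 x 0.5046181341168702 F [-2.35  1.26  7.14] Fy 1.8028491402612756 Fx -1.9652512394075363 0.029299713777036607 39.868824100121856
```

Call:
drive_tool --rows '[[[0,0,0],[0.074,-0.29,0],2.4],[[0,0,0],[0.074,-0.29,0],2.4],[[0,0,0],[0.074,-0.29,0],2.4],[[0,0,0],[0.074,-0.29,0],2.4],[[0,0,0],[0.05,-0.194,0],2.4]]'

```text
clock: 26.15
position: [0.5202, 0.0024, 0.0957]
ee_rot: [0.0, -0.126, 0.992, 0.0]
contact_force: [-1.5, 1.4, 6.4]
width: 0.0287
gripper_force: 39.8
```

Call:
drive_tool --rows '[[[0,0,0],[0.025,-0.097,0],2.4],[[0,0,0],[0.025,-0.097,0],2.4]]'

```text
clock: 26.4
position: [0.5207, 0.0006, 0.0957]
ee_rot: [0.0, -0.126, 0.992, 0.0]
contact_force: [-1.6, 2.5, 6.2]
width: 0.0285
gripper_force: 39.8
```

Call:
drive_tool --rows '[[[0,0,0],[0.025,-0.097,0],2.4],[[0,0,0],[0.025,-0.097,0],2.4]]'

```text
clock: 26.65
position: [0.5211, -0.0013, 0.0957]
ee_rot: [0.0, -0.126, 0.992, 0.0]
contact_force: [-1.6, 2.3, 6.8]
width: 0.0289
gripper_force: 39.8
```

Call:
drive_tool --rows '[[[0,0,0],[0.025,-0.097,0],2.4],[[0,0,0],[0.025,-0.097,0],2.4]]'

```text
clock: 26.9
position: [0.5215, -0.0028, 0.0957]
ee_rot: [0.0, -0.126, 0.992, 0.001]
contact_force: [-2.0, 3.3, 6.9]
width: 0.0288
gripper_force: 39.9
```

Call:
drive_tool --rows '[[[0,0,0],[0.025,-0.097,0],2.4],[[0,0,0],[0.025,-0.097,0],2.4]]'

```text
clock: 27.15
position: [0.5219, -0.0042, 0.0957]
ee_rot: [-0.0, -0.126, 0.992, 0.001]
contact_force: [-1.9, 4.0, 7.5]
width: 0.0289
gripper_force: 40.0
```

Call:
drive_tool --rows '[[[0,0,0],[0.025,-0.097,0],2.4],[[0,0,0],[0.025,-0.097,0],2.4]]'

```text
clock: 27.4
position: [0.5223, -0.0058, 0.0957]
ee_rot: [-0.0, -0.126, 0.992, 0.002]
contact_force: [-1.5, 5.7, 7.6]
width: 0.0291
gripper_force: 40.1
```

Call:
drive_tool --rows '[[[0,0,0],[0.025,-0.097,0],2.4],[[0,0,0],[0.025,-0.097,0],2.4]]'

```text
clock: 27.65
position: [0.5227, -0.0075, 0.0957]
ee_rot: [-0.0, -0.126, 0.992, 0.002]
contact_force: [-1.8, 7.0, 8.2]
width: 0.0291
gripper_force: 40.1
```

Call:
drive_tool --rows '[[[0,0,0],[0.025,-0.097,0],2.4],[[0,0,0],[0.025,-0.097,0],2.4]]'

```text
clock: 27.9
position: [0.5232, -0.0093, 0.0958]
ee_rot: [-0.0, -0.126, 0.992, 0.002]
contact_force: [-2.0, 6.4, 8.1]
width: 0.0287
gripper_force: 40.1
```

Call:
drive_tool --rows '[[[0,0,0],[0.025,-0.097,0],2.4],[[0,0,0],[0.025,-0.097,0],2.4]]'

```text
clock: 28.15
position: [0.5237, -0.0113, 0.0958]
ee_rot: [-0.0, -0.126, 0.992, 0.002]
contact_force: [-1.1, 6.4, 7.4]
width: 0.0288
gripper_force: 40.1
```

Call:
drive_tool --rows '[[[0,0,0],[0.025,-0.097,0],2.4],[[0,0,0],[0.025,-0.097,0],2.4]]'

```text
clock: 28.4
position: [0.5242, -0.0133, 0.0957]
ee_rot: [-0.0, -0.126, 0.992, 0.002]
contact_force: [-2.1, 6.0, 8.3]
width: 0.0288
gripper_force: 40.1
```

Call:
drive_tool --rows '[[[0,0,0],[0.025,-0.097,0],2.4],[[0,0,0],[0.025,-0.097,0],2.4]]'

```text
clock: 28.65
position: [0.5248, -0.0155, 0.0957]
ee_rot: [-0.0, -0.126, 0.992, 0.002]
contact_force: [-1.8, 4.7, 8.5]
width: 0.0288
gripper_force: 40.0
```

Call:
drive_tool --rows '[[[0,0,0],[0.025,-0.097,0],2.4],[[0,0,0],[0.025,-0.097,0],2.4]]'

```text
clock: 28.9
position: [0.5254, -0.0178, 0.0957]
ee_rot: [-0.0, -0.126, 0.992, 0.001]
contact_force: [-1.6, 3.9, 6.6]
width: 0.0287
gripper_force: 40.0
```

Call:
drive_tool --rows '[[[0,0,0],[0.025,-0.097,0],2.4],[[0,0,0],[0.025,-0.097,0],2.4]]'

```text
clock: 29.15
position: [0.5259, -0.0201, 0.0957]
ee_rot: [-0.0, -0.126, 0.992, 0.001]
contact_force: [-1.7, 2.8, 7.5]
width: 0.0291
gripper_force: 39.9
```

Call:
drive_tool --rows '[[[0,0,0],[0.025,-0.097,0],2.4],[[0,0,0],[0.025,-0.097,0],2.4]]'

```text
clock: 29.4
position: [0.5265, -0.0224, 0.0957]
ee_rot: [0.0, -0.126, 0.992, 0.001]
contact_force: [-1.8, 1.6, 7.5]
width: 0.0288
gripper_force: 39.9
```

Call:
drive_tool --rows '[[[0,0,0],[0.025,-0.097,0],2.4],[[0,0,0],[0.025,-0.097,0],2.4]]'

```text
clock: 29.65
position: [0.5272, -0.0246, 0.0957]
ee_rot: [0.0, -0.126, 0.992, 0.0]
contact_force: [-2.0, 0.4, 7.0]
width: 0.0291
gripper_force: 39.8
```

Call:
drive_tool --rows '[[[0,0,0],[-0.025,0.097,0],2.4],[[0,0,0],[-0.025,0.097,0],2.4]]'

```text
clock: 29.9
position: [0.527, -0.0237, 0.0957]
ee_rot: [0.0, -0.126, 0.992, -0.001]
contact_force: [-2.5, -2.7, 5.9]
width: 0.0289
gripper_force: 39.8
```

Call:
drive_tool --rows '[[[0,0,0],[-0.025,0.097,0],2.4],[[0,0,0],[-0.025,0.097,0],2.4]]'

```text
clock: 30.15
position: [0.5265, -0.0222, 0.0957]
ee_rot: [0.0, -0.126, 0.992, -0.001]
contact_force: [-1.4, -4.8, 6.1]
width: 0.0286
gripper_force: 39.8
```

Call:
drive_tool --rows '[[[0,0,0],[-0.025,0.097,0],2.4],[[0,0,0],[-0.025,0.097,0],2.4]]'

```text
clock: 30.4
position: [0.5262, -0.0207, 0.0958]
ee_rot: [0.0, -0.127, 0.992, -0.001]
contact_force: [-0.9, -4.8, 6.1]
width: 0.029
gripper_force: 39.8
```

Call:
drive_tool --rows '[[[0,0,0],[-0.025,0.097,0],2.4],[[0,0,0],[-0.025,0.097,0],2.4]]'

```text
clock: 30.65
position: [0.5258, -0.0192, 0.0957]
ee_rot: [0.0, -0.127, 0.992, -0.002]
contact_force: [-1.2, -6.7, 5.5]
width: 0.029
gripper_force: 39.8
```

Call:
drive_tool --rows '[[[0,0,0],[-0.025,0.097,0],2.4],[[0,0,0],[-0.025,0.097,0],2.4]]'

```text
clock: 30.9
position: [0.5253, -0.0175, 0.0958]
ee_rot: [0.0, -0.127, 0.992, -0.002]
contact_force: [-0.1, -7.2, 5.1]
width: 0.0289
gripper_force: 39.8
```

Call:
drive_tool --rows '[[[0,0,0],[-0.025,0.097,0],2.4],[[0,0,0],[-0.025,0.097,0],2.4]]'

```text
clock: 31.15
position: [0.5248, -0.0157, 0.0958]
ee_rot: [0.0, -0.127, 0.992, -0.002]
contact_force: [-0.6, -7.4, 4.5]
width: 0.0288
gripper_force: 39.9
```

Call:
drive_tool --rows '[[[0,0,0],[-0.025,0.097,0],2.4],[[0,0,0],[-0.025,0.097,0],2.4]]'

```text
clock: 31.4
position: [0.5244, -0.0138, 0.0957]
ee_rot: [0.0, -0.127, 0.992, -0.002]
contact_force: [-0.3, -7.4, 5.8]
width: 0.0285
gripper_force: 39.9
```

Call:
drive_tool --rows '[[[0,0,0],[-0.025,0.097,0],2.4],[[0,0,0],[-0.025,0.097,0],2.4]]'

```text
clock: 31.65
position: [0.5238, -0.0117, 0.0958]
ee_rot: [0.0, -0.127, 0.992, -0.002]
contact_force: [-0.7, -6.6, 5.6]
width: 0.0288
gripper_force: 39.8
```

Call:
drive_tool --rows '[[[0,0,0],[-0.025,0.097,0],2.4],[[0,0,0],[-0.025,0.097,0],2.4]]'

```text
clock: 31.9
position: [0.5232, -0.0095, 0.0957]
ee_rot: [0.0, -0.127, 0.992, -0.002]
contact_force: [-0.4, -5.6, 5.3]
width: 0.0289
gripper_force: 39.8
```

Call:
drive_tool --rows '[[[0,0,0],[-0.025,0.097,0],2.4],[[0,0,0],[-0.025,0.097,0],2.4]]'

```text
clock: 32.15
position: [0.5227, -0.0072, 0.0958]
ee_rot: [0.0, -0.126, 0.992, -0.001]
contact_force: [-0.9, -4.9, 5.9]
width: 0.0288
gripper_force: 39.8
```

Call:
drive_tool --rows '[[[0,0,0],[-0.025,0.097,0],2.4],[[0,0,0],[-0.025,0.097,0],2.4]]'

```text
clock: 32.4
position: [0.5221, -0.0049, 0.0957]
ee_rot: [0.0, -0.126, 0.992, -0.001]
contact_force: [-2.0, -3.3, 6.8]
width: 0.0286
gripper_force: 39.8
```

Call:
drive_tool --rows '[[[0,0,0],[-0.025,0.097,0],2.4],[[0,0,0],[-0.025,0.097,0],2.4]]'

```text
clock: 32.65
position: [0.5215, -0.0026, 0.0957]
ee_rot: [0.0, -0.126, 0.992, -0.001]
contact_force: [-0.7, -2.5, 5.4]
width: 0.0285
gripper_force: 39.8
```

Call:
drive_tool --rows '[[[0,0,0],[-0.025,0.097,0],2.4],[[0,0,0],[-0.025,0.097,0],2.4]]'

```text
clock: 32.9
position: [0.5209, -0.0004, 0.0957]
ee_rot: [0.0, -0.126, 0.992, -0.001]
contact_force: [-0.5, -2.0, 7.1]
width: 0.0293
gripper_force: 39.8
```

Call:
drive_tool --rows '[[[0,0,0],[-0.025,0.097,0],2.4],[[0,0,0],[-0.025,0.097,0],2.4]]'

```text
clock: 33.15
position: [0.5204, 0.0016, 0.0957]
ee_rot: [0.0, -0.126, 0.992, -0.001]
contact_force: [-1.9, -1.8, 6.1]
width: 0.0287
gripper_force: 39.8
```

Call:
drive_tool --rows '[[[0,0,0],[0.05,-0.194,0],2.4],[[0,0,0],[0.05,-0.194,0],2.4],[[0,0,0],[0.05,-0.194,0],2.4],[[0,0,0],[0.05,-0.194,0],2.4],[[0,0,0],[0.05,-0.194,0],2.4],[[0,0,0],[0.05,-0.194,0],2.4],[[0,0,0],[0.05,-0.194,0],2.4],[[0,0,0],[0.05,-0.194,0],2.4]]'

```text
clock: 34.15
position: [0.5237, -0.0113, 0.0957]
ee_rot: [-0.0, -0.126, 0.992, 0.002]
contact_force: [-2.5, 6.4, 7.8]
width: 0.029
gripper_force: 40.1
```

Call:
drive_tool --rows '[[[0,0,0],[0,0,0],2.4],[[0,0,0],[0,0,0],2.4]]'

```text
clock: 34.4
position: [0.5239, -0.0121, 0.0957]
ee_rot: [-0.0, -0.126, 0.992, 0.001]
contact_force: [-2.5, 4.3, 7.1]
width: 0.029
gripper_force: 40.0
```

Call:
drive_tool --rows '[[[0,0,0],[-0.015,0.06,0],2.4],[[0,0,0],[0,0,0],2.4],[[0,0,0],[0,0,0],2.4],[[0,0,0],[0,0,0],2.4]]'

```text
clock: 34.9
position: [0.5239, -0.0121, 0.0957]
ee_rot: [0.0, -0.126, 0.992, 0.001]
contact_force: [-1.7, 1.5, 8.2]
width: 0.0288
gripper_force: 39.9
```

```bash
python3 r.py
```

```text
34.9 [ 0.5239 -0.0121  0.0957] y -0.14136497615649993 x 0.504607870879825 F [-1.68  1.47  8.21] Fy 1.8369306635935208 Fx -1.2697608565483467 0.028847617061252672 39.889693753793836
```

Call:
drive_tool --rows '[[[0,0,0],[0,0,0],3.6],[[0,0,0],[0,0,0],5.0],[[0,0,0],[0,0,0],7.0],[[0,0,0],[0,0,0],8.5],[[0,0,0],[0,0,0],8.5],[[0,0,0],[0,0,1.0],8.5],[[0,0,0],[0,0,2.0],8.5],[[0,0,0],[0,0,3.0],8.5]]'

```text
clock: 35.9
position: [0.5236, -0.0127, 0.1559]
ee_rot: [-0.001, -0.126, 0.992, 0.0]
contact_force: [1.1, 0.1, 0.6]
width: 0.0851
gripper_force: 0.0
```

Call:
drive_tool --rows '[[[0,0,0],[0,0,4],8.5],[[0,0,0],[0,0,4],8.5],[[0,0,0],[0,0,0],8.5],[[0,0,0],[0,0,0],8.5]]'

```text
clock: 36.4
position: [0.5236, -0.0127, 0.2353]
ee_rot: [-0.0, -0.126, 0.992, 0.0]
contact_force: [-0.1, 0.1, -0.1]
width: 0.0853
gripper_force: 0.0
```

```bash
python3 - <<'E'
from h import *
snap('wrist','w2.png')
for p in((.5239,-.0121),):
  for z in(.074,.122):
    c=eyes.get_calibration('wrist');V=c['view'];q=V@np.array([*p,z,1]);q=c['camera_matrix']@[q[0],-q[1],-q[2]];print(q/q[2])
E
python3 r.py
```

```text
[283.53657084 196.99964982   1.        ]
[283.60515562 210.44692167   1.        ]
36.45 [ 0.5233 -0.0127  0.2346] y -0.14177527259912984 x 0.5038434384974215 F [-0.4  -0.21  0.34] Fy -0.10667270563658184 Fx -0.4417410421741643 0.08522011326869461 0.0
```

View pics/w2.png

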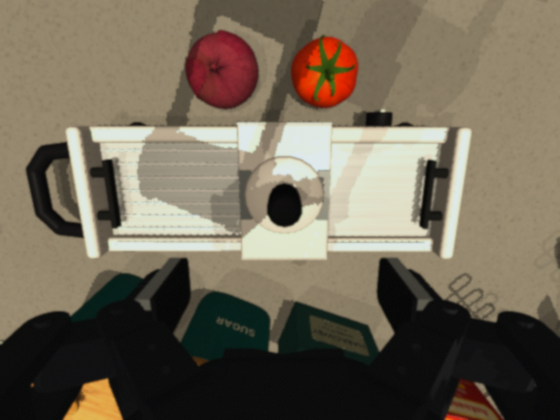

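The holder is standing free: the hat is centred at about column 285 (predicted 283.5), the knob at about (285,205), and the food has not moved. I'm handing the job in.

```bash
python3 -c "
from rig import job
print(job.sign_off())"
```

```text
the job is handed in; nothing more can be done
None
```

I pressed the holder lightly on the loop-handle buffer, then the far one (about 2 mm each, estimated from force), and left it free on the tight spot, about 14 mm past mid-travel towards the far end and accurate to roughly 2 mm; I handed it in at about 36 s with the food untouched.

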